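# Strip the small glue press

## Task

The glue on the little cradled painting panel in the dead-weight press has set. Take the press apart from the top down, one piece after another, each straight to its own place: the weight upright in its felted dish, the press bar lying along its rest in both forks, the cork-faced caul flat in its tray, cork down, and last the panel, white face up, crosswise over both rails of the drying rack. Set each piece down level and centred on its place, and keep the panel level all the way.

Things in the scene. Friction and masses are not known exactly. Their poses are not given: they have to be found in the camera images.
- weight: Dark steel weight, a plain upright cylinder 44 mm in diameter and 56 mm high, 0.5 to 0.75 kg, standing on the middle of the press bar at the start. Origin: centre of its underside; z along its axis, up. (Round the work stands fixed clutter, up to 190 mm high along the edges of the table; elsewhere at most 65 mm.)
- press_bar: Flat aluminium bar, 34 mm wide (its x), 180 mm long (its y), 16 mm thick (its z), about 0.24 kg, with an upright 14 mm hole 76 mm either way from the middle. It lies on the caul with the guide pins of the press through its holes, standing 11 mm out above it: lift it straight up 40 mm before moving it sideways. Origin: centre of its underside.
- caul: Dark wooden pressing block with a cork underside, 50 mm wide (x), 100 mm long (y), 17 mm thick in all (z), about 0.10 kg, lying loose on the panel, under the bar. Origin: centre of its underside.
- panel: Small cradled painting panel: white-faced plywood on a frame of wooden strips (hollow below), 64 mm wide (x), 110 mm long (y), 20 mm thick (z), about 0.12 kg, lying loose on the board of the press, white face up. Origin: centre of its underside.
- press: The press: pale wooden board 104 x 186 x 12 mm (x, y, z) with two upright steel guide pins 9 mm thick at y = +76 and -76 mm, tips 76 mm above the table. The stack on it: undersides of panel, caul, bar and weight at 12, 32, 49 and 65 mm. Fixed. Origin: centre of its underside, on the table top; z up.
- weight_dish: Round dark wooden dish, 84 mm across, rim 14 mm high, with a grey felt floor 62 mm across lying 6 mm above the table, for the weight. It is fixed. Origin: centre of its underside, on the table top; z up. 
- bar_rest: Rest for the bar: plywood foot 72 x 146 x 8 mm (x, y, z) with two forks, 14 mm long, at y = +58 and -58 mm. The bar lies in them along y; their floors are 22 mm above the table, between cheeks 50 mm apart (in x) that rise to 34 mm. It is fixed. Origin: centre of its underside, on the table top; z up. 
- caul_tray: Low wooden tray for the caul, 84 x 130 mm outside (x, y), walls 5 mm thick and 9 mm high, floor 5 mm above the table. The caul lies with its length along the tray's y. It is fixed. Origin: centre of its underside, on the table top; z up. 
- drying_rack: Drying rack: two round wooden rails along x, 10 mm thick and 116 mm long, at y = +34 and -34 mm, their tops 32 mm above the table, on two cross sleepers at x = +54 and -54 mm; a thin steel pin rises to 42 mm at each rail's ends (x = +54 and -54 mm). The panel lies across both rails with its length along y. It is fixed. Origin: centre of its underside, on the table top; z up. 

How it is judged:
By the outcome, as a careful person would: the job done as asked, in the order asked, and still so for the second after the job is handed in, with the robot touching nothing.
It also fails if it takes over 125 s, if anything falls off the work surface, if the arm or the gripper's body presses on something with over 40 N, if the wrist force passes 120 N, or if a joint passes its speed limit or range.

## Robot

A 7-joint arm with a two-finger parallel gripper is mounted at the origin on a cart in front of the work surface, level with it; the furniture and walls round the work are solid. World frame = base frame: x ahead of the robot, y to its left, z up, the work surface at z = 0. Lengths are in m, angles in rad, forces in N, time in s.
With the tool pointing down it reaches from about 0.35 to 0.9 m from the base axis. Payload 8.1 kg.
Tool frame: the origin (TCP) lies between the finger pads; the fingertips stand 11 mm ahead of it and the grasp point (between the pads) lies 8 mm behind it; z points along the fingers, y is the line along which they close (so a half turn about z gives the same grasp; the last joint's range is limited). The gripper opens to 92 mm and grips with 3 to 60 N. Pads are 19 mm wide; open, the fingers measure 130 mm over their backs; the gripper's body (75 mm by 190 mm) begins 47 mm behind the grasp point.
Start: joints at [-1.264, 0.434, 0.025, 1.573, -0.012, 1.134, -0.075], TCP at [0.249, 0.573, 0.238] pointing down, gripper open.
Joint ranges: [-2.62, 2.62], [-0.44, 2.09], [-1.27, 1.32], [0.08, 2.57], [-1.32, 4.46], [0.12, 2], [-2.74, 2.74]. Speed limits (rad/s): [2.22, 2.22, 3.01, 3.01, 3.14, 3.14, 3.14].

## Interface

Orientations are given as a rotation vector (axis times angle).
In Python, from cell import observe, get_image, camera_params, sign_off gives the robot as it stands.
- The arm moves only by the shell command python3 -m pendant 'ROWS' [FORCE]. ROWS is JSON, one flat list of numbers, 7 for each row, row after row: the shift along the tool's x, y, z in m, then the turn, a rotation vector about the tool's x, y, z in rad, then the finger opening in m, from 0 to 0.0918. In form: [dx, dy, dz, rx, ry, rz, jaw, dx, dy, dz, rx, ry, rz, jaw, ...]. A call has 1 to 10 rows; each row shifts and turns the commanded pose from where the row before left it, along the tool's axes as they then stand; what a row does not reach is not made up. A row lasts 1/8 s, in which the tool goes at most 62.5 mm and 10.7 degrees, less where a joint would pass 70% of its speed; a pose out of reach is approached as far as the arm can. A call is refused whole if a number of a shift passes 0.0625 or a number of a turn 0.188, either way. A call with a gripper value outside its range is refused whole. The fingers move at their own pace and stop on an object; FORCE is the grip in N (left out, the last holds). Time passes only in rows, so rows that do not move let the fingers close. It gives the time, the measured TCP pose, the force, the opening and the grip force at its end, in the units of the state.
- observe(): the state, without advancing time (a new reading comes with each control period).
- get_image(name): name is "scene" or "top" or "wrist"; returns the picture (480x640x3 uint8, red, green, blue); there is no depth.
- camera_params(name): a dict with "intrinsics" (3x3 intrinsics, pixels), "eye" and "rotation" of the camera in the world; the wrist camera has in their place "T_tool_cam" (4x4, takes a point from camera to tool coordinates, whose origin is the TCP and whose axes are the flange's). Camera axes: x right, y down, z forward; pixel columns grow to the right and rows downward; lengths in m; the calibration is good to about 2 mm. A picture is of the moment at which its call begins: read the wrist's pose just before it. camera_params takes no time and is no camera call.
- sign_off(): hands the job in; it is judged then, once.
The state is a dict: "clock": time; "joints": joint angles; "dq": joint speeds; "joint_efforts": joint torques, N m; "position": TCP position; "ee_rot": TCP orientation; "force": force on the tool from outside, world axes, zero at the start; "ft_torque": the same for the moment, N m; "width": opening from 0.0 (shut) to 1.0 (fully open); "gripper_force": force on a finger pad.
Only numpy, scipy, OpenCV 4.12 (cv2) and the standard library are available. Lean on these libraries where they do the work, as an engineer would, in place of code of your own. Each camera call takes 0.05 s, during which the arm holds its last target. There are 200 camera calls.

## Working session

There is one attempt and no reset: what is moved stays moved. The work goes in short steps, Python scripts to look and compute and a shell command to move; the robot and the scene stay as the last step left them, time stands still between calls to the robot, and variables do not carry over. Pictures are saved under pics/ and viewed, at most 15 in all, crops included, and the job is handed in when it is done.

```bash
ls; mkdir -p pics
python3 - <<'E'
from cell import *
import cv2
print(observe())
for n in("top","scene"):
    print(n,camera_params(n)); cv2.imwrite(f"pics/{n}0.png",get_image(n)[...,::-1])
print(camera_params("wrist"))
E
```

```text
pics
{'clock': 0.0, 'joints': array([-1.26360867,  0.4351988 ,  0.02497261,  1.57409536, -0.01160548,
        1.13401106, -0.07511344]), 'dq': array([ 3.68043216e-05,  2.07237528e-04,  1.98667182e-03,  1.53118070e-03,
        3.08849756e-04, -1.59675077e-03, -2.13785956e-03]), 'joint_efforts': array([-1.08710599e-03, -6.67866254e+01,  9.84408706e-01, -3.14431107e+01,
       -6.05298160e-02,  4.36273345e-02,  1.49655743e-04]), 'position': array([0.24886012, 0.57277453, 0.23696065]), 'ee_rot': array([-6.39291964e-01, -3.07567044e+00,  2.44507191e-03]), 'force': array([-0.00594277,  0.44404245,  0.62046158]), 'ft_torque': array([-0.02832512,  0.00800966, -0.03581499]), 'gripper_force': 0.0, 'width': 1.0010385239018673}
top {'intrinsics': array([[587.67739503,   0.        , 317.63882604],
       [  0.        , 587.67739503, 235.60801474],
       [  0.        ,   0.        ,   1.        ]]), 'eye': array([ 0.27844663, -0.0077003 ,  1.11568701]), 'rotation': array([-2.121927  ,  2.06437829, -0.23987762])}
scene {'intrinsics': array([[568.36138157,   0.        , 315.34019267],
       [  0.        , 568.36138157, 246.97600119],
       [  0.        ,   0.        ,   1.        ]]), 'eye': array([-0.00374055, -0.78836839,  0.59697858]), 'rotation': array([-2.02866844,  0.57422788, -0.36524171])}
{'intrinsics': array([[390.61557234,   0.        , 319.01220854],
       [  0.        , 390.61557234, 242.07183739],
       [  0.        ,   0.        ,   1.        ]]), 'T_tool_cam': array([[-6.18072873e-04, -9.62099583e-01, -2.72697653e-01,
         7.25292261e-02],
       [ 9.99999658e-01, -7.44436115e-04,  3.59918806e-04,
        -3.74269582e-04],
       [-5.49283715e-04, -2.72697338e-01,  9.62099714e-01,
        -1.46225719e-01],
       [ 0.00000000e+00,  0.00000000e+00,  0.00000000e+00,
         1.00000000e+00]])}
```

View pics/top0.png

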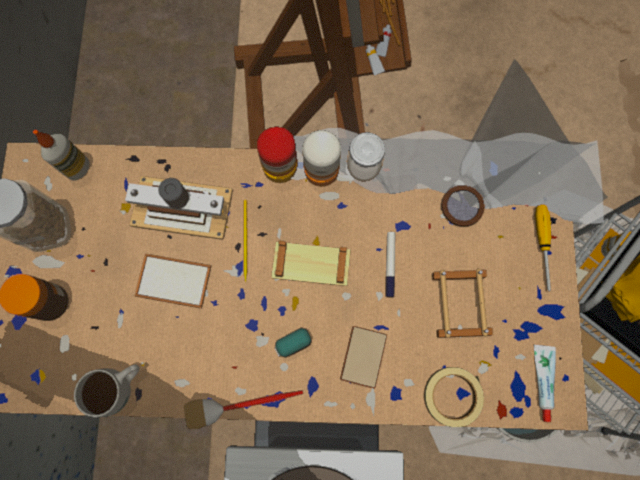

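View pics/scene0.png

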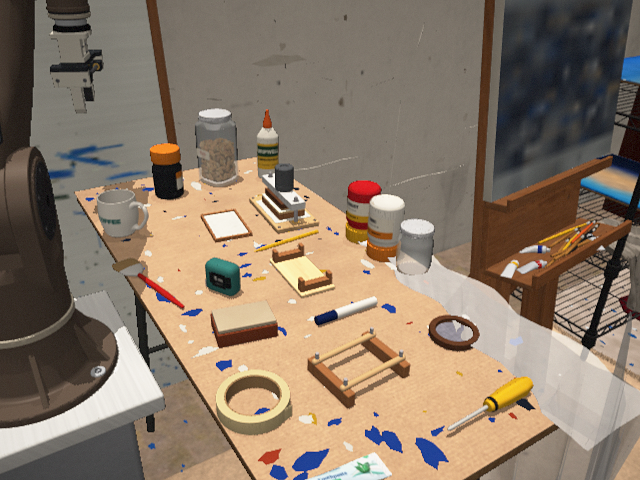

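```bash
cat > h.py <<'E'
import numpy as np, cv2
from scipy.spatial.transform import Rotation as R
from cell import *
def cam(n,st=None):
    p=camera_params(n);K=p["intrinsics"]
    if n=="wrist":
        st=st or observe();A=R.from_rotvec(st["ee_rot"]).as_matrix();T=p["T_tool_cam"]
        return K,A@T[:3,:3],A@T[:3,3]+st["position"]
    return K,R.from_rotvec(p["rotation"]).as_matrix(),p["eye"]
def px2w(c,uv,z):
    K,A,e=c;uv=np.atleast_2d(uv).astype(float)
    d=(A@np.linalg.inv(K)@np.c_[uv,np.ones(len(uv))].T).T
    return e+d*((z-e[2])/d[:,2])[:,None]
def w2px(c,P):
    K,A,e=c;q=(K@A.T@(np.atleast_2d(P)-e).T).T
    return q[:,:2]/q[:,2:]
def shot(n,f):
    st=observe();im=get_image(n)[...,::-1].copy();cv2.imwrite(f"pics/{f}.png",im);return im,cam(n,st)
def yaw(st):
    t=R.from_rotvec(st["ee_rot"]).as_matrix();return np.degrees(np.arctan2(t[1,1],t[0,1])) # dir of tool y
def plan(x,y,z,yd=None):
    "tool shift (m) to TCP target and turn about tool z (rad) to bring tool y to world direction yd deg (mod 180)"
    st=observe();t=R.from_rotvec(st["ee_rot"]).as_matrix();d=t.T@(np.array([x,y,z])-st["position"])
    y0=yaw(st);tr=0 if yd is None else -np.radians((yd-y0+90)%180-90)
    print("tool shift",d.round(4),"turn",round(tr,4),"yaw",round(y0,2),"pos",st["position"].round(4),"j",st["joints"].round(2))
E
python3 - <<'E'
from h import *
im=cv2.imread("pics/top0.png");c=cam("top")
g=lambda uv,z:print(px2w(c,uv,z).round(4).tolist())
print(px2w(c,[[320,240]],0), w2px(c,[[.3,.2,0],[.4,.2,0]]))
g([[132,198],[220,206],[172,187]],.065)
g([[134,196],[217,212]],.076)
g([[463,206]],.014); g([[281,262],[342,265],[312,264]],.02); g([[141,257],[209,266],[203,306],[136,297]],.009)
g([[441,276],[482,274],[446,332],[487,332]],.032)
# contours
o=cv2.resize(im[160:350,115:515],None,fx=2,fy=2,interpolation=cv2.INTER_CUBIC)
cv2.imwrite("pics/topz.png",o)
E
```

```text
[[ 0.53725771 -0.00056737  0.        ]] [[208.65665498 361.48631033]
 [212.40792649 307.64014809]]
[[0.5933, 0.3526, 0.065], [0.5821, 0.1869, 0.065], [0.6168, 0.2796, 0.065]]
[[0.5939, 0.3455, 0.076], [0.5673, 0.1897, 0.076]]
[[0.6096, -0.2775, 0.014]]
[[0.4878, 0.0721, 0.02], [0.4851, -0.0437, 0.02], [0.4855, 0.0132, 0.02]]
[[0.4923, 0.3424, 0.009], [0.4784, 0.2104, 0.009], [0.4016, 0.2163, 0.009], [0.4151, 0.3443, 0.009]]
[[0.4671, -0.2281, 0.032], [0.4729, -0.3045, 0.032], [0.3639, -0.235, 0.032], [0.366, -0.3097, 0.032]]
```

View pics/topz.png

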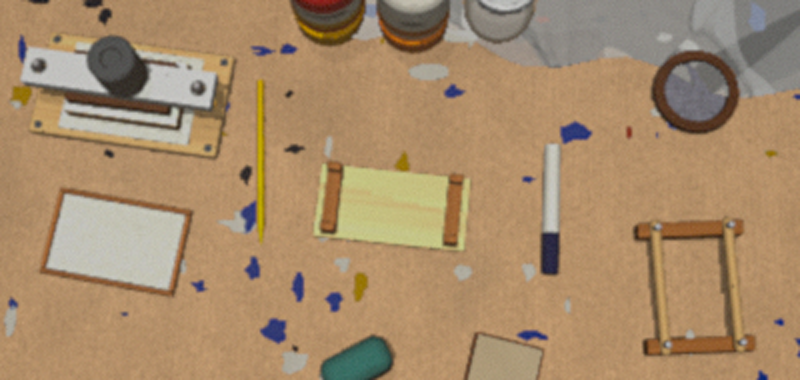

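Run:
```python
from h import *
c=cam("top")
g=lambda uv,z:px2w(c,np.array(uv)/2+[115,160],z)[:,:2]
def pr(n,P,d):print(n,P.mean(0).round(4),"len",np.linalg.norm(d).round(4),"dir",np.degrees(np.arctan2(d[1],d[0])).round(2)%180)
P=g([[38,65],[198,87]],.076);pr("pins",P,P[0]-P[1])
print("weight",g([[114,55]],.121)); print("dish",g([[696,91]],.014))
P=g([[332,197],[453,210]],.03);pr("rest",P,P[0]-P[1])
P=g([[62,190],[192,210],[174,294],[41,270]],.009);pr("tray",P,P[0]+P[3]-P[1]-P[2])
P=g([[657,227],[730,224],[668,345],[742,345]],.042);pr("rack",P,(P[0]+P[2]-P[1]-P[3])/2);pr("rackx",P,P[0]-P[2]);
plan(.585,.267,.25,0)
```

```text
pins [0.5921 0.2712] len 0.1509 dir 83.43
weight [[0.59783234 0.26420059]]
dish [[ 0.61057706 -0.27751457]]
rest [0.4879 0.0146] len 0.1145 dir 85.32
tray [0.4489 0.2759] len 0.2565 dir 82.09
rack [ 0.4179 -0.2681] len 0.0672 dir 92.77
rackx [ 0.4179 -0.2681] len 0.108 dir 4.01
tool shift [-0.4301 -0.1466 -0.0127] turn 1.161 yaw 66.52 pos [0.2489 0.5728 0.237 ] j [-1.26  0.44  0.03  1.57 -0.01  1.13 -0.08]
```

```bash
python3 -m pendant '[0,0,-0.02,0,0,0,0.0918, -0.0435,-0.014,0,0,0,0,0.0918, -0.0435,-0.014,0,0,0,0,0.0918, -0.0435,-0.014,0,0,0,0,0.0918, -0.0435,-0.014,0,0,0,0,0.0918, -0.0435,-0.014,0,0,0,0,0.0918, -0.0435,-0.014,0,0,0,0,0.0918, -0.0435,-0.014,0,0,0,0,0.0918, -0.0435,-0.014,0,0,0,0,0.0918, -0.0435,-0.014,0,0,0,0,0.0918]' 30
python3 -m pendant '[-0.0435,-0.014,0,0,0,0,0.0918, 0,0,0,0,0,0.16,0.0918, 0,0,0,0,0,0.16,0.0918, 0,0,0,0,0,0.16,0.0918, 0,0,0,0,0,0.16,0.0918, 0,0,0,0,0,0.16,0.0918, 0,0,0,0,0,0.16,0.0918, 0,0,0,0,0,0.16,0.0918, 0,0,0,0,0,0.156,0.0918]'
python3 -m pendant '[0,0,0,0,0,0,0.0918,0,0,0,0,0,0,0.0918]'
python3 - <<'E'
from h import *
im,c=shot("wrist","w1")
plan(.595,.268,.095,-6.6)
print(w2px(c,[[.5978,.2642,.121]]))
E
```

```text
clock: 1.35
position: [0.5587, 0.3005, 0.2574]
ee_rot: [-0.639, -3.075, 0.001]
force: [0.2, -0.1, -0.2]
width: 1.002
gripper_force: 0.0
clock: 2.48
position: [0.5919, 0.2714, 0.2572]
ee_rot: [-2.351, -2.084, 0.001]
force: [1.0, 0.7, 0.2]
width: 0.999
gripper_force: 0.0
clock: 2.72
position: [0.5921, 0.2715, 0.2575]
ee_rot: [-2.342, -2.094, 0.001]
force: [-0.1, 0.3, 0.3]
width: 0.998
gripper_force: 0.0
tool shift [-0.0031  0.0033  0.1626] turn 0.003 yaw -6.43 pos [0.5921 0.2715 0.2576] j [-0.8   0.48  0.45  1.5  -0.22  1.21 -0.43]
[[326.71574471 241.38832362]]
```

View pics/w1.png

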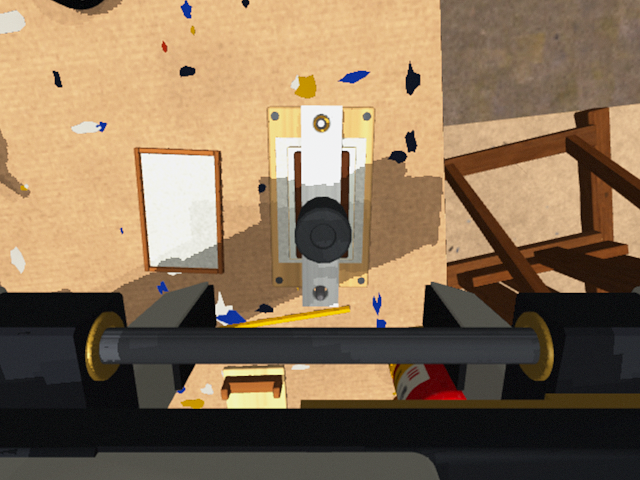

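Run:
```python
from h import *
c=cam("wrist")
P=px2w(c,[[321.5,123],[320,293]],.076);d=P[0]-P[1];print(P.round(4),P.mean(0).round(4),np.linalg.norm(d),np.degrees(np.arctan2(d[1],d[0])))
print(px2w(c,[[323,235],[295,236],[351,236]],.121).round(4))
im=cv2.imread("pics/w1.png")[185:275,280:370];cv2.imwrite("pics/w1c.png",cv2.resize(im,None,fx=5,fy=5))
```

```text
[[0.6038 0.3501 0.076 ]
 [0.5861 0.2039 0.076 ]] [0.595 0.277 0.076] 0.14727452522145448 83.11008260413935
[[0.5956 0.2694 0.121 ]
 [0.5747 0.271  0.121 ]
 [0.6164 0.2663 0.121 ]]
```

View pics/w1c.png

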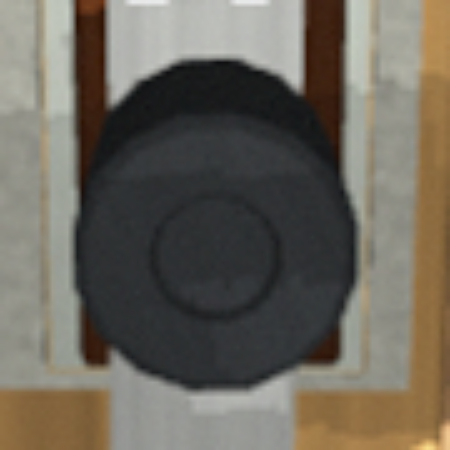

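```bash
python3 -m pendant '[-0.0031,0.0033,0.0226,0,0,0.003,0.0918, 0,0,0.03,0,0,0,0.0918, 0,0,0.03,0,0,0,0.0918, 0,0,0.03,0,0,0,0.07, 0,0,0.03,0,0,0,0.07, 0,0,0.02,0,0,0,0.07, 0,0,0,0,0,0,0.06, 0,0,0,0,0,0,0.03,0,0,0,0,0,0,0.03,0,0,0,0,0,0,0.03]' 40
python3 -m pendant '[0,0,0,0,0,0,0.03,0,0,0,0,0,0,0.03,0,0,0,0,0,0,0.03]'
```

```text
clock: 4.03
position: [0.5951, 0.2685, 0.0963]
ee_rot: [-2.348, -2.087, -0.002]
force: [-3.8, -0.5, 7.2]
width: 0.469
gripper_force: 40.0
clock: 4.4
position: [0.5951, 0.2685, 0.0963]
ee_rot: [-2.348, -2.087, -0.002]
force: [-4.4, -0.4, 6.0]
width: 0.475
gripper_force: 40.0
```

```bash
python3 -m pendant '[0,0,-0.015,0,0,0,0.03, 0,0,-0.025,0,0,0,0.03, 0,0,-0.035,0,0,0,0.03, 0,0,-0.04,0,0,0,0.03, 0,0,-0.04,0,0,0,0.03, 0,0,-0.03,0,0,0,0.03,-0.02,0.003,0,0,0,0,0.03,-0.04,0.006,0,0,0,0,0.03,-0.045,0.0065,0,0,0,0,0.03,-0.045,0.0065,0,0,0,0,0.03]'
python3 -m pendant '[-0.045,0.0065,0,0,0,0,0.03,-0.045,0.0065,0,0,0,0,0.03,-0.045,0.0065,0,0,0,0,0.03,-0.045,0.0065,0,0,0,0,0.03,-0.045,0.0065,0,0,0,0,0.03,-0.045,0.0065,0,0,0,0,0.03,-0.045,0.0065,0,0,0,0,0.03,-0.04,0.006,0,0,0,0,0.03,-0.03,0.004,0,0,0,0,0.03]'
python3 -m pendant '[-0.005,0.001,0,0,0,0,0.03,0,0,0,0,0,0,0.03]'
python3 - <<'E'
from h import *
im,c=shot("wrist","w2")
plan(.6106,-.2775,.06,-6.6)
print(w2px(c,[[.6106,-.2775,.014]]))
E
```

```text
clock: 5.65
position: [0.5983, 0.1136, 0.2791]
ee_rot: [-2.349, -2.085, 0.003]
force: [1.1, -0.4, -6.5]
width: 0.472
gripper_force: 40.0
clock: 6.78
position: [0.607, -0.2755, 0.279]
ee_rot: [-2.351, -2.082, 0.003]
force: [1.2, 0.6, -7.7]
width: 0.472
gripper_force: 40.0
clock: 7.02
position: [0.6085, -0.2778, 0.2792]
ee_rot: [-2.349, -2.084, 0.001]
force: [0.6, 0.4, -6.7]
width: 0.471
gripper_force: 40.0
tool shift [-0.0008  0.0019  0.2194] turn -0.0027 yaw -6.75 pos [ 0.609  -0.2767  0.2794] j [ 0.    0.52  0.56  1.42 -0.28  1.28  0.47]
[[320.62425753 202.28605537]]
```

View pics/w2.png

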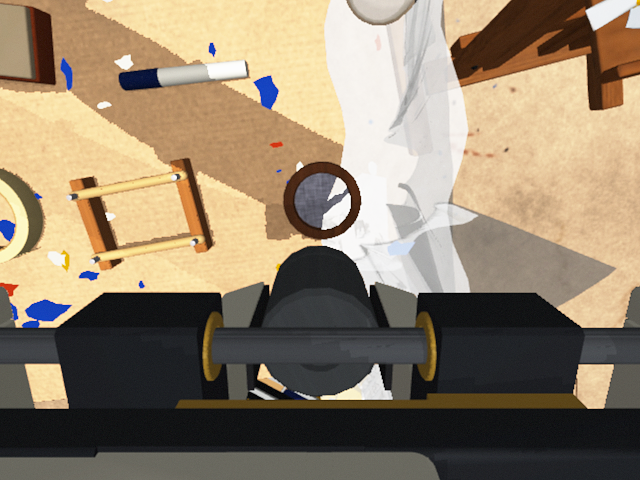

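```bash
python3 -m pendant '[0,0.0026,0.02,0,0,0,0.03, 0,0,0.035,0,0,0,0.03,0,0,0.035,0,0,0,0.03,0,0,0.035,0,0,0,0.03,0,0,0.035,0,0,0,0.03,0,0,0.03,0,0,0,0.03,0,0,0.02,0,0,0,0.03,0,0,0.015,0,0,0,0.03,0,0,0.007,0,0,0,0.03,0,0,0,0,0,0,0.03]'
python3 - <<'E'
from h import *
K=camera_params("wrist")
st=dict(position=np.array([.609,-.2767,.2794]),ee_rot=np.array([-2.349,-2.084,.001]))
c=cam("wrist",st)
print("dish",px2w(c,[[322,201]],.014))
P=px2w(c,[[72,198],[177,177],[97,260],[193,241]],.042);print(P.round(4),P.mean(0).round(4))
for d in (P[1]-P[0],P[3]-P[2],P[1]-P[3],P[0]-P[2]):print(np.linalg.norm(d),np.degrees(np.arctan2(d[1],d[0])))
plan(.6106,-.2775,.0375,-6.6)
E
```

```text
clock: 8.32
position: [0.6122, -0.2778, 0.0482]
ee_rot: [2.349, 2.086, 0.0]
force: [-0.1, -0.1, -6.4]
width: 0.474
gripper_force: 40.0
dish [[ 0.61283071 -0.2752112   0.014     ]]
[[ 0.3679 -0.2378  0.042 ]
 [ 0.4756 -0.2301  0.042 ]
 [ 0.3749 -0.3037  0.042 ]
 [ 0.4777 -0.2956  0.042 ]] [ 0.424  -0.2668  0.042 ]
0.10799027646613071 4.140693540589046
0.10319111887255637 4.547061866610179
0.06554705968830235 91.8345600990959
0.06626119926270306 96.01241914819171
tool shift [ 0.0001 -0.0016  0.0107] turn -0.0029 yaw -6.76 pos [ 0.6122 -0.2778  0.0482] j [ 0.06  0.73  0.45  1.65 -0.4   0.85  0.57]
```

```bash
python3 -m pendant '[0.0012,0,0.004,0,0,0,0.03,0,0,0.003,0,0,0,0.03,0,0,0.002,0,0,0,0.03,0,0,0.001,0,0,0,0.03,0,0,0,0,0,0,0.03]'
```

```text
clock: 8.95
position: [0.6122, -0.2766, 0.0381]
ee_rot: [-2.349, -2.086, -0.0]
force: [-0.7, -0.3, -6.6]
width: 0.473
gripper_force: 40.0
```

```bash
python3 -m pendant '[0,0,0.001,0,0,0,0.03,0,0,0.001,0,0,0,0.03,0,0,0,0,0,0,0.03]'
python3 -m pendant '[0,0,0,0,0,0,0.046,0,0,0,0,0,0,0.05,0,0,0,0,0,0,0.052,0,0,0,0,0,0,0.052]'
```

```text
clock: 9.32
position: [0.6123, -0.2767, 0.0374]
ee_rot: [2.349, 2.086, 0.001]
force: [-4.3, 1.6, 5.7]
width: 0.473
gripper_force: 40.0
clock: 9.82
position: [0.6124, -0.2766, 0.0362]
ee_rot: [2.348, 2.086, 0.0]
force: [-0.1, 0.2, -0.2]
width: 0.569
gripper_force: 0.0
```

```bash
python3 -m pendant '[0,0,-0.01,0,0,0,0.055,0,0,-0.025,0,0,0,0.06,0,0,-0.04,0,0,0,0.08,0,0,-0.045,0,0,0,0.08,0,0,-0.045,0,0,0,0.08,0,0,-0.045,0,0,0,0.08,0,0,-0.03,0,0,0,0.08,0.025,-0.0038,0,0,0,0,0.08,0.045,-0.0068,0,0,0,0,0.08,0.045,-0.0068,0,0,0,0,0.08]'
python3 -m pendant '[0.045,-0.0068,0,0,0,0,0.08,0.045,-0.0068,0,0,0,0,0.08,0.045,-0.0068,0,0,0,0,0.08,0.045,-0.0068,0,0,0,0,0.08,0.045,-0.0068,0,0,0,0,0.08,0.045,-0.0068,0,0,0,0,0.08,0.045,-0.0068,0,0,0,0,0.08,0.045,-0.0068,0,0,0,0,0.08,0.04,-0.006,0,0,0,0,0.08,0.026,-0.0044,0,0,0,0,0.08]'
python3 -m pendant '[0,0,0,0,0,0,0.08,0,0,0,0,0,0,0.08]'
python3 - <<'E'
from h import *
im,c=shot("wrist","w3")
st=observe();print(st["position"],yaw(st),st["joints"].round(2))
cv2.imwrite("pics/w3c.png",cv2.resize(im[80:300,240:400],None,fx=2.7,fy=2.7))
E
```

```text
clock: 11.08
position: [0.6082, -0.1594, 0.2769]
ee_rot: [2.349, 2.085, 0.001]
force: [1.1, 0.3, -0.2]
width: 0.87
gripper_force: 0.0
clock: 12.32
position: [0.5938, 0.2725, 0.2766]
ee_rot: [-2.347, -2.088, -0.001]
force: [-0.1, -0.5, 0.0]
width: 0.871
gripper_force: 0.0
clock: 12.58
position: [0.5948, 0.2685, 0.2764]
ee_rot: [2.35, 2.084, -0.001]
force: [0.5, -0.7, 0.4]
width: 0.875
gripper_force: 0.0
[0.59483531 0.26818747 0.27648124] -6.914621981691944 [-0.81  0.48  0.48  1.47 -0.22  1.25 -0.43]
```

View pics/w3c.png

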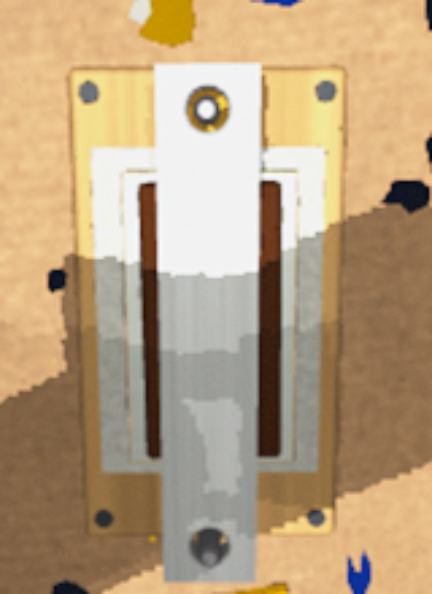

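Run:
```python
from h import *
c=cam("wrist")
def box(n,uv,z):
    P=px2w(c,np.array(uv)/2.7+[240,80],z);d=(P[0]+P[1]-P[2]-P[3])/2
    e=(P[1]-P[0]+P[3]-P[2])/2
    print(n,P.mean(0).round(4),"L",np.linalg.norm(d).round(4),"W",np.linalg.norm(e).round(4),"dir",np.degrees(np.arctan2(d[1],d[0])).round(2))
box("bar",[[154,63],[261,63],[165,580],[256,581]],.065)
box("caul",[[139,183],[282,183],[148,457],[280,457]],.049)
box("panel",[[91,148],[327,148],[103,471],[320,472]],.032)
box("board",[[70,68],[346,68],[86,534],[333,534]],.012)
plan(.595,.269,.0655,-6.8)
```

```text
bar [0.5951 0.2748 0.065 ] L 0.1791 W 0.0338 dir 83.32
caul [0.5965 0.2769 0.049 ] L 0.0987 W 0.0491 dir 83.76
panel [0.5958 0.2772 0.032 ] L 0.1212 W 0.0843 dir 83.45
board [0.5948 0.2746 0.012 ] L 0.1831 W 0.1021 dir 83.17
tool shift [ 1.00e-03 -1.00e-04  2.11e-01] turn -0.002 yaw -6.91 pos [0.5948 0.2682 0.2765] j [-0.81  0.48  0.48  1.47 -0.22  1.25 -0.43]
```

```bash
python3 -m pendant '[0.0058,0,0.02,0,0,-0.005,0.07, 0,0,0.035,0,0,0,0.06,0,0,0.035,0,0,0,0.055,0,0,0.035,0,0,0,0.055,0,0,0.035,0,0,0,0.055,0,0,0.025,0,0,0,0.055,0,0,0.015,0,0,0,0.055,0,0,0.007,0,0,0,0.055,0,0,0,0,0,0,0.055]' 30
python3 - <<'E'
from h import *
plan(.595,.274,.063,-6.6);print(observe()["force"])
E
```

```text
clock: 13.75
position: [0.5953, 0.2758, 0.0695]
ee_rot: [2.344, 2.092, 0.001]
force: [-0.5, 0.2, -0.0]
width: 0.598
gripper_force: 0.0
tool shift [-0.0019 -0.0001  0.0065] turn 0.0016 yaw -6.51 pos [0.5953 0.2758 0.0695] j [-0.77  0.67  0.39  1.68 -0.32  0.85 -0.35]
[-0.47594129  0.19375036 -0.01405238]
```

```bash
python3 -m pendant '[-0.001,0,0.004,0,0,0,0.055,0,0,0.0025,0,0,0,0.055,0,0,0,0,0,0,0.04,0,0,0,0,0,0,0.025,0,0,0,0,0,0,0.02,0,0,0,0,0,0,0.02,0,0,0,0,0,0,0.02]' 40
```

```text
clock: 14.62
position: [0.5948, 0.2752, 0.0628]
ee_rot: [-2.343, -2.092, -0.0]
force: [-0.9, 0.6, 2.5]
width: 0.365
gripper_force: 40.0
```

```bash
python3 -m pendant '[0,0,-0.008,0,0,0,0.02,0,0,-0.015,0,0,0,0.02,0,0,-0.02,0,0,0,0.02,0,0,-0.025,0,0,0,0.02,0,0,-0.035,0,0,0,0.02,0,0,-0.035,0,0,0,0.02,0,0,-0.03,0,0,0,0.02,0,0,-0.02,0,0,0,0.02,-0.02,0.002,0,0,0,0,0.02,-0.035,0.004,0,0,0,0,0.02]'
python3 -m pendant '[-0.035,0.004,0,0,0,0,0.02,-0.035,0.004,0,0,0,0,0.02,-0.035,0.004,0,0,0,0,0.02,-0.035,0.004,0,0,0,0,0.02,-0.03,0.003,0,0,0,0,0.02,-0.025,0.003,0,0,0,0,0.02,0,0,0,0,0,0,0.02,0,0,0,0,0,0,0.02]'
python3 - <<'E'
from h import *
im,c=shot("wrist","w4")
st=observe();print(st["position"],st["ee_rot"],yaw(st),st["joints"].round(2))
E
```

```text
clock: 15.88
position: [0.594, 0.219, 0.2503]
ee_rot: [-2.341, -2.094, 0.001]
force: [0.1, -1.1, -2.2]
width: 0.365
gripper_force: 40.0
clock: 16.88
position: [0.5939, 0.0233, 0.2503]
ee_rot: [-2.343, -2.091, 0.001]
force: [0.6, 0.7, -2.2]
width: 0.367
gripper_force: 40.0
[0.59399866 0.02400022 0.25029995] [-2.34230913e+00 -2.09238834e+00  3.74984914e-04] -6.4510638344411975 [-0.5   0.4   0.52  1.66 -0.21  1.14 -0.03]
```

View pics/w4.png

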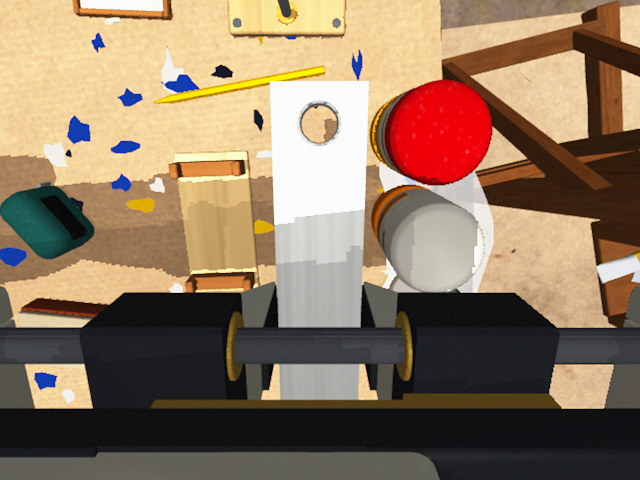

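Run:
```python
import cv2
im=cv2.imread("pics/w4.png");cv2.imwrite("pics/w4c.png",cv2.resize(im[140:300,155:275],None,fx=3.75,fy=3.75,interpolation=cv2.INTER_CUBIC))
```

```text
(no output)
```

View pics/w4c.png

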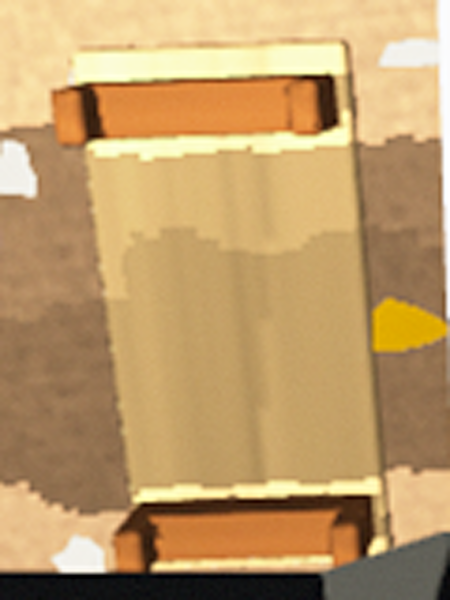

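Run:
```python
from h import *
st=dict(position=np.array([.594,.024,.2503]),ee_rot=np.array([-2.34231,-2.09239,.0004]))
c=cam("wrist",st)
g=lambda uv,z:px2w(c,np.array(uv)/3.75+[155,140],z)[:,:2]
P=g([[53,90],[319,78],[115,533],[358,520]],.034)
d=(P[0]+P[1]-P[2]-P[3])/2;u=d/np.linalg.norm(d)
print(P.round(4),"L",np.linalg.norm(d),"dir",np.degrees(np.arctan2(d[1],d[0])),"W",np.linalg.norm(P[1]-P[0]),np.linalg.norm(P[3]-P[2]))
print("centre",P.mean(0)-.007*u)
F=g([[74,52],[346,43]],.008);print("foot",F,np.linalg.norm(F[1]-F[0]),F.mean(0)-.073*u)
```

```text
[[ 0.4637  0.0835]
 [ 0.5285  0.0791]
 [ 0.455  -0.0316]
 [ 0.5196 -0.0353]] L 0.11508775123201956 dir 85.60556754272538 W 0.06499152425554754 0.0646524485980868
centre [0.49116482 0.01694092]
foot [[0.46120749 0.09152557]
 [0.53161788 0.08581066]] 0.0706419434613345 [0.49081927 0.01588272]
```

```bash
python3 -m pendant '[-0.003,-0.018,0,0,0,-0.02,0.02,-0.005,-0.025,0,0,0,-0.02,0.02,-0.005,-0.025,0,0,0,0,0.02,-0.004,-0.022,0,0,0,0,0.02,-0.002,-0.012,0.01,0,0,0,0.02,0,0,0.035,0,0,0,0.02,0,0,0.04,0,0,0,0.02,0,0,0.04,0,0,0,0.02,0,0,0.025,0,0,0,0.02,0,0,0.01,0,0,0,0.02]'
python3 -m pendant '[0,0,0,0,0,0,0.02]'
python3 - <<'E'
from h import *
plan(.491,.0168,.0362,-4.4)
E
```

```text
clock: 18.18
position: [0.4904, 0.014, 0.0894]
ee_rot: [-2.299, -2.14, 0.003]
force: [0.3, 1.0, -1.6]
width: 0.367
gripper_force: 40.0
clock: 18.3
position: [0.4912, 0.0137, 0.0906]
ee_rot: [-2.3, -2.139, 0.001]
force: [0.0, -0.6, -2.8]
width: 0.367
gripper_force: 40.0
tool shift [ 0.0031 -0.0004  0.0544] turn 0.0044 yaw -4.15 pos [0.4912 0.0137 0.0906] j [-0.47  0.43  0.44  2.09 -0.28  0.68  0.09]
```

```bash
python3 -m pendant '[0.003,0,0.01,0,0,0.003,0.02,0,0,0.016,0,0,0,0.02,0,0,0.012,0,0,0,0.02,0,0,0.008,0,0,0,0.02,0,0,0.004,0,0,0,0.02,0,0,0.002,0,0,0,0.02,0,0,0,0,0,0,0.02]'
python3 - <<'E'
from h import *
plan(.491,.0168,.0362,-4.4);print(observe()["force"])
E
```

```text
clock: 19.18
position: [0.4916, 0.0162, 0.0387]
ee_rot: [2.304, 2.135, 0.0]
force: [0.1, -0.2, -2.8]
width: 0.363
gripper_force: 40.0
tool shift [ 0.0005 -0.0006  0.0025] turn 0.0006 yaw -4.37 pos [0.4916 0.0162 0.0387] j [-0.42  0.52  0.38  2.12 -0.35  0.56  0.13]
[ 0.1447186  -0.16586327 -2.78408432]
```

```bash
python3 -m pendant '[0.0005,-0.0005,0.0015,0,0,0,0.02,0,0,0.001,0,0,0,0.02,0,0,0.0005,0,0,0,0.02,0,0,0,0,0,0,0.02]'
python3 -m pendant '[0,0,0,0,0,0,0.037,0,0,0,0,0,0,0.042,0,0,0,0,0,0,0.046,0,0,0,0,0,0,0.046]'
```

```text
clock: 19.68
position: [0.491, 0.0169, 0.0357]
ee_rot: [-2.304, -2.135, -0.0]
force: [-0.3, -0.8, -1.5]
width: 0.364
gripper_force: 40.0
clock: 20.18
position: [0.4911, 0.0168, 0.0357]
ee_rot: [2.304, 2.135, 0.0]
force: [-0.1, 0.2, 0.1]
width: 0.501
gripper_force: 0.0
```

```bash
python3 -m pendant '[0,0,-0.01,0,0,0,0.055,0,0,-0.025,0,0,0,0.07,0,0,-0.045,0,0,0,0.08,0,0,-0.045,0,0,0,0.08,0,0,-0.045,0,0,0,0.08,0,0,-0.045,0,0,0,0.08,0,0,-0.025,0,0,0,0.08,0.02,0.006,0,0,0,0,0.08,0.04,0.013,0,0,0,0,0.08,0.045,0.014,0,0,0,0,0.08]'
python3 -m pendant '[0.045,0.014,0,0,0,0,0.08,0.045,0.014,0,0,0,0,0.08,0.04,0.013,0,0,0,0,0.08,0.03,0.01,0,0,0,0.019,0.08,0,0,0,0,0,0.019,0.08,0,0,0,0,0,0,0.08,0,0,0,0,0,0,0.08]'
python3 - <<'E'
from h import *
im,c=shot("wrist","w5")
st=observe();print(st["position"],st["ee_rot"],yaw(st),st["joints"].round(2))
cv2.imwrite("pics/w5c.png",cv2.resize(im[90:300,130:400],None,fx=2.8,fy=2.8,interpolation=cv2.INTER_CUBIC))
E
```

```text
clock: 21.42
position: [0.5319, 0.1206, 0.2751]
ee_rot: [-2.305, -2.134, 0.001]
force: [1.5, 0.2, 0.1]
width: 0.873
gripper_force: 0.0
clock: 22.3
position: [0.5948, 0.2736, 0.2756]
ee_rot: [2.346, 2.09, -0.001]
force: [-0.6, -0.5, 0.3]
width: 0.872
gripper_force: 0.0
[0.59480915 0.27361895 0.27578217] [ 2.34566692e+00  2.08983240e+00 -1.21137754e-04] -6.602195027024646 [-0.81  0.48  0.47  1.47 -0.22  1.25 -0.43]
```

View pics/w5c.png

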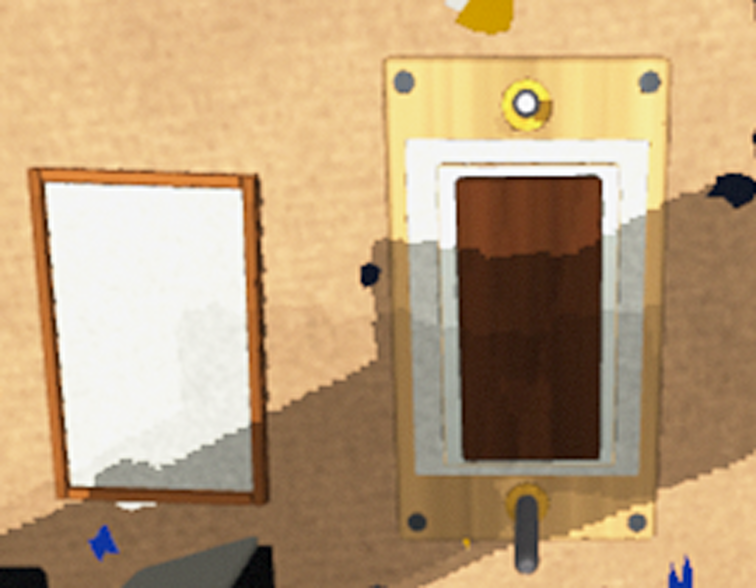

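Run:
```python
from h import *
c=cam("wrist",dict(position=np.array([.5948,.27362,.2758]),ee_rot=np.array([2.34567,2.08983,-.0001])))
def box(n,uv,z):
    P=px2w(c,np.array(uv)/2.8+[130,90],z);d=(P[0]+P[1]-P[2]-P[3])/2;e=(P[1]-P[0]+P[3]-P[2])/2
    print(n,P.mean(0).round(4),"L",np.linalg.norm(d).round(4),"W",np.linalg.norm(e).round(4),"dir",np.degrees(np.arctan2(d[1],d[0])).round(2))
box("caul",[[456,177],[602,177],[463,460],[602,460]],.049)
box("panel",[[439,165],[618,164],[443,464],[616,464]],.032)
box("tray o",[[30,169],[258,176],[58,497],[266,502]],.009)
box("tray i",[[46,184],[245,188],[68,486],[253,490]],.005)
plan(.595,.2752,.049,-6.4)
```

```text
caul [0.5966 0.2775 0.049 ] L 0.0988 W 0.0492 dir 84.08
panel [0.5958 0.2757 0.032 ] L 0.1091 W 0.0634 dir 83.55
tray o [0.451  0.2795 0.009 ] L 0.1277 W 0.0834 dir 81.1
tray i [0.4495 0.2788 0.005 ] L 0.1191 W 0.0742 dir 80.8
tool shift [0.0016 0.     0.2268] turn -0.0035 yaw -6.6 pos [0.5948 0.2736 0.2758] j [-0.81  0.48  0.47  1.47 -0.22  1.25 -0.43]
```

```bash
python3 -m pendant '[0.0036,0.0013,0.02,0,0,-0.006,0.075, 0,0,0.035,0,0,0,0.07,0,0,0.035,0,0,0,0.07,0,0,0.035,0,0,0,0.07,0,0,0.035,0,0,0,0.07,0,0,0.03,0,0,0,0.07,0,0,0.02,0,0,0,0.07,0,0,0.008,0,0,0,0.07,0,0,0,0,0,0,0.07]' 30
python3 - <<'E'
from h import *
plan(.5965,.277,.0485,-6.2);print(observe()["force"])
E
```

```text
clock: 23.48
position: [0.5969, 0.278, 0.0579]
ee_rot: [2.338, 2.098, 0.0]
force: [-0.3, 0.9, 0.6]
width: 0.764
gripper_force: 0.0
tool shift [-0.001  -0.0002  0.0094] turn -0.0001 yaw -6.2 pos [0.5969 0.278  0.0579] j [-0.76  0.69  0.38  1.68 -0.33  0.83 -0.35]
[-0.33360272  0.92453322  0.58715663]
```

```bash
python3 -m pendant '[-0.0005,0,0.005,0,0,0,0.065,0,0,0.0042,0,0,0,0.06,0,0,0,0,0,0,0.053,0,0,0,0,0,0,0.045,0,0,0,0,0,0,0.035,0,0,0,0,0,0,0.035,0,0,0,0,0,0,0.035]' 30
```

```text
clock: 24.35
position: [0.5966, 0.2777, 0.0485]
ee_rot: [-2.338, -2.098, -0.0]
force: [-0.3, -1.0, 1.1]
width: 0.54
gripper_force: 30.0
```

```bash
python3 -m pendant '[0,0,-0.006,0,0,0,0.035,0,0,-0.015,0,0,0,0.035,0,0,-0.035,0,0,0,0.035,0,0,-0.035,0,0,0,0.035,0,0,-0.03,0,0,0,0.035,-0.002,-0.02,0,0,0,0,0.035,-0.0035,-0.035,0,0,0,0,0.035,-0.0035,-0.035,0,0,0,0,0.035,-0.003,-0.033,0,0,0,0,0.035,-0.0025,-0.0226,0,0,0,0,0.035]'
python3 -m pendant '[0,0,0.02,0,0,0.025,0.035,0,0,0.03,0,0,0.024,0.035,0,0,0.03,0,0,0,0.035,0,0,0.02,0,0,0,0.035,0,0,0,0,0,0,0.035]'
python3 - <<'E'
from h import *
plan(.4503,.2795,.0215,-9.0);print(observe()["force"])
E
```

```text
clock: 25.6
position: [0.449, 0.2791, 0.1705]
ee_rot: [-2.337, -2.098, -0.002]
force: [0.8, -0.5, -1.5]
width: 0.542
gripper_force: 30.0
clock: 26.22
position: [0.4499, 0.2785, 0.0692]
ee_rot: [-2.389, -2.04, 0.002]
force: [0.2, -0.1, -0.4]
width: 0.543
gripper_force: 30.0
tool shift [0.0011 0.0003 0.0477] turn -0.0002 yaw -9.01 pos [0.4499 0.2785 0.0692] j [-0.94  0.51  0.39  2.01 -0.3   0.68 -0.52]
[ 0.18039578 -0.14594085 -0.36273648]
```

```bash
python3 -m pendant '[0.0008,0.0003,0.015,0,0,0,0.035,0,0,0.015,0,0,0,0.035,0,0,0.009,0,0,0,0.035,0,0,0.004,0,0,0,0.035,0,0,0.002,0,0,0,0.035,0,0,0,0,0,0,0.035]'
python3 -m pendant '[0,0,0.001,0,0,0,0.035,0,0,0.001,0,0,0,0.035,0,0,0,0,0,0,0.035]'
```

```text
clock: 26.98
position: [0.4508, 0.2797, 0.0245]
ee_rot: [-2.389, -2.04, -0.0]
force: [-0.3, 0.6, -1.4]
width: 0.539
gripper_force: 30.0
clock: 27.35
position: [0.4507, 0.2797, 0.0225]
ee_rot: [-2.389, -2.04, -0.0]
force: [-0.7, 0.4, 0.2]
width: 0.541
gripper_force: 30.0
```

```bash
python3 -m pendant '[0,0,0.0006,0,0,0,0.035,0,0,0,0,0,0,0.035]'
python3 -m pendant '[0,0,0,0,0,0,0.053,0,0,0,0,0,0,0.057,0,0,0,0,0,0,0.06,0,0,0,0,0,0,0.06]'
```

```text
clock: 27.6
position: [0.4507, 0.2796, 0.0218]
ee_rot: [-2.389, -2.04, -0.0]
force: [0.1, 0.3, -0.7]
width: 0.542
gripper_force: 30.0
clock: 28.1
position: [0.4507, 0.2796, 0.0219]
ee_rot: [-2.389, -2.04, -0.0]
force: [-0.2, -1.0, 0.7]
width: 0.651
gripper_force: 0.0
```

```bash
python3 -m pendant '[0,0,-0.01,0,0,0,0.062,0,0,-0.03,0,0,0,0.08,0,0,-0.05,0,0,0,0.0918,0,0,-0.05,0,0,0,0.0918,0,0,-0.05,0,0,0,0.0918,0,0,-0.04,0,0,0,0.0918,0.003,0.024,0,0,0,-0.023,0.0918,0.005,0.04,0,0,0,-0.023,0.0918,0.006,0.04,0,0,0,0,0.0918,0.005,0.04,0,0,0,0,0.0918]'
python3 -m pendant '[0,0,-0.02,0,0,0,0.0918,0,0,0,0,0,0,0.0918,0,0,0,0,0,0,0.0918]'
python3 - <<'E'
from h import *
im,c=shot("wrist","w6")
st=observe();print(st["position"].tolist(),st["ee_rot"].tolist(),yaw(st),st["joints"].round(2))
cv2.imwrite("pics/w6c.png",cv2.resize(im[90:300,130:400],None,fx=2.8,fy=2.8,interpolation=cv2.INTER_CUBIC))
E
```

```text
clock: 29.35
position: [0.5969, 0.2806, 0.2526]
ee_rot: [-2.341, -2.095, -0.001]
force: [0.7, 1.0, 0.4]
width: 1.001
gripper_force: 0.0
clock: 29.72
position: [0.5952, 0.2806, 0.2717]
ee_rot: [-2.341, -2.095, 0.0]
force: [-0.3, 1.0, -0.7]
width: 0.999
gripper_force: 0.0
[0.5950466558910351, 0.28067252017006394, 0.27151632839141876] [-2.340293340180067, -2.094936460910743, 0.0007817135283089744] -6.332748495538995 [-0.84  0.49  0.51  1.46 -0.25  1.25 -0.42]
```

View pics/w6c.png

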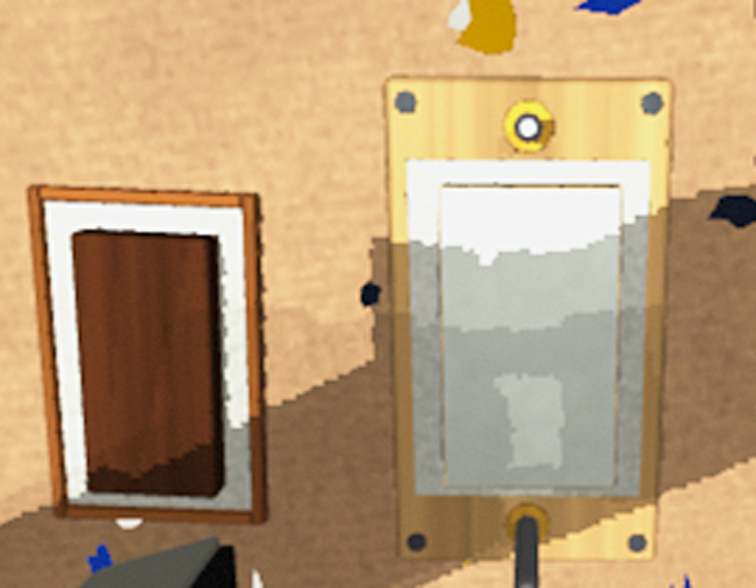

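Run:
```python
from h import *
c=cam("wrist")
def box(n,uv,z):
    P=px2w(c,np.array(uv)/2.8+[130,90],z);d=(P[0]+P[1]-P[2]-P[3])/2;e=(P[1]-P[0]+P[3]-P[2])/2
    print(n,P.mean(0).round(4),"L",np.linalg.norm(d).round(4),"W",np.linalg.norm(e).round(4),"dir",np.degrees(np.arctan2(d[1],d[0])).round(2))
box("panel",[[441,184],[622,185],[443,486],[616,487]],.032)
box("caul",[[72,232],[217,237],[89,493],[219,495]],.022)
box("tray o",[[30,186],[258,195],[58,516],[266,521]],.009)
plan(.596,.2765,.0265,-6.4)
```

```text
panel [0.5956 0.2758 0.032 ] L 0.11 W 0.0634 dir 83.28
caul [0.4539 0.2793 0.022 ] L 0.0985 W 0.0508 dir 80.27
tray o [0.4511 0.2795 0.009 ] L 0.128 W 0.0829 dir 81.35
tool shift [-0.0041  0.0016  0.245 ] turn 0.0012 yaw -6.33 pos [0.595  0.2807 0.2715] j [-0.84  0.49  0.51  1.46 -0.25  1.25 -0.42]
```

```bash
python3 -m pendant '[-0.0047,0.001,0.02,0,0,0.004,0.0918, 0,0,0.035,0,0,0,0.0918,0,0,0.04,0,0,0,0.0918,0,0,0.04,0,0,0,0.0918,0,0,0.035,0,0,0,0.0918,0,0,0.03,0,0,0,0.09,0,0,0.018,0,0,0,0.085,0,0,0.009,0,0,0,0.085,0,0,0,0,0,0,0.085]' 20
python3 - <<'E'
from h import *
plan(.5956,.2758,.0265,-6.6);print(observe()["force"])
E
```

```text
clock: 30.9
position: [0.5963, 0.2758, 0.0449]
ee_rot: [-2.345, -2.09, 0.0]
force: [0.3, -0.1, -0.2]
width: 0.928
gripper_force: 0.0
tool shift [-0.0001 -0.0007  0.0184] turn 0.0002 yaw -6.59 pos [0.5963 0.2758 0.0449] j [-0.78  0.71  0.41  1.7  -0.37  0.81 -0.32]
[ 0.28880705 -0.13123309 -0.1613232 ]
```

```bash
python3 -m pendant '[0,-0.0005,0.009,0,0,0,0.085,0,0,0.006,0,0,0,0.08,0,0,0.003,0,0,0,0.075,0,0,0,0,0,0,0.068,0,0,0,0,0,0,0.06,0,0,0,0,0,0,0.05,0,0,0,0,0,0,0.05,0,0,0,0,0,0,0.05]' 25
```

```text
clock: 31.9
position: [0.5959, 0.2758, 0.027]
ee_rot: [-2.346, -2.09, -0.0]
force: [-1.0, -0.2, -0.0]
width: 0.697
gripper_force: 25.0
```

```bash
python3 -m pendant '[0,0,-0.006,0,0,0,0.05,0,0,-0.012,0,0,0,0.05,0,0,-0.025,0,0,0,0.05,0,0,-0.035,0,0,0,0.05,0,0,-0.04,0,0,0,0.05,0,0,-0.04,0,0,0,0.05,0,0,-0.035,0,0,0,0.05,0,0,-0.025,0,0,0,0.05,-0.015,0.001,-0.01,0,0,0,0.05,-0.03,0.0015,0,0,0,0,0.05]'
python3 -m pendant '[-0.035,0.0015,0,0,0,0,0.05,-0.035,0.0015,0,0,0,0,0.05,-0.035,0.002,0,0,0,0,0.05,-0.035,0.002,0,0,0,0,0.05,-0.035,0.002,0,0,0,0,0.05,-0.035,0.002,0,0,0,0,0.05,-0.035,0.002,0,0,0,0,0.05,-0.035,0.002,0,0,0,0,0.05,-0.035,0.002,0,0,0,0,0.05,-0.035,0.002,0,0,0,0,0.05]'
python3 -m pendant '[-0.035,0.002,0,0,0,0,0.05,-0.035,0.002,0,0,0,0,0.05,-0.035,0.001,0,0,0,0,0.05,-0.025,0,0,0,0,0,0.05,-0.01,0,0,0,0,0,0.05,0,0,0,0,0,-0.06,0.05,0,0,0,0,0,-0.07,0.05,0,0,0,0,0,-0.055,0.05,0,0,0,0,0,0,0.05,0,0,0,0,0,0,0.05]'
python3 - <<'E'
from h import *
im,c=shot("wrist","w7")
st=observe();print(st["position"].tolist(),st["ee_rot"].tolist(),yaw(st),st["joints"].round(2))
print(w2px(c,[[.422,-.266,.042]]))
E
```

```text
clock: 33.15
position: [0.5931, 0.2305, 0.2554]
ee_rot: [2.344, 2.092, 0.002]
force: [0.3, 0.1, -0.7]
width: 0.696
gripper_force: 25.0
clock: 34.4
position: [0.5705, -0.1212, 0.2544]
ee_rot: [-2.346, -2.088, 0.001]
force: [0.4, -0.6, -1.1]
width: 0.694
gripper_force: 25.0
clock: 35.65
position: [0.5606, -0.2583, 0.2547]
ee_rot: [-2.143, -2.296, -0.0]
force: [-0.1, 0.1, -1.0]
width: 0.694
gripper_force: 25.0
[0.5606541105079209, -0.2584055259403699, 0.2547110258894465] [-2.143010323732389, -2.296769064596998, -9.87686508237053e-05] 3.9669584865334104 [-0.04  0.44  0.57  1.6  -0.25  1.17  0.65]
[[169.6146623 210.5933217]]
```

View pics/w7.png

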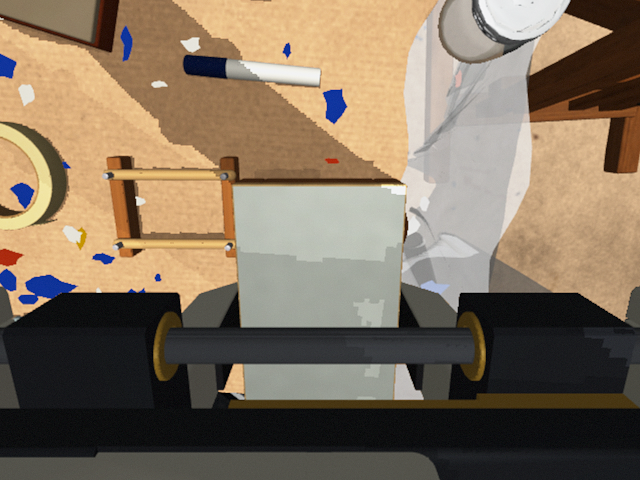

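Run:
```python
from h import *
c=cam("wrist")
im=cv2.imread("pics/w7.png")
P=px2w(c,[[109,175],[224,175],[117,246],[230,246]],.042);print(P.round(4),P.mean(0).round(4))
for d in (P[1]-P[0],P[3]-P[2],P[1]-P[3],P[0]-P[2]):print(np.linalg.norm(d),np.degrees(np.arctan2(d[1],d[0])))
plan(P.mean(0)[0],P.mean(0)[1],.1,None)
cv2.imwrite("pics/w7c.png",cv2.resize(im[145:265,95:245],None,fx=5,fy=5,interpolation=cv2.INTER_CUBIC))
```

```text
[[ 0.3682 -0.2368  0.042 ]
 [ 0.4726 -0.2297  0.042 ]
 [ 0.3706 -0.3042  0.042 ]
 [ 0.4785 -0.2968  0.042 ]] [ 0.4225 -0.2669  0.042 ]
0.10471031851145768 3.929726196855785
0.10818703640643984 3.92646092421832
0.06739170720071172 95.02841762327533
0.06740855766421328 92.07261752594692
tool shift [ 0.0011 -0.1384  0.1547] turn 0 yaw 3.97 pos [ 0.5607 -0.2584  0.2547] j [-0.04  0.44  0.57  1.6  -0.25  1.17  0.65]
```

View pics/w7c.png

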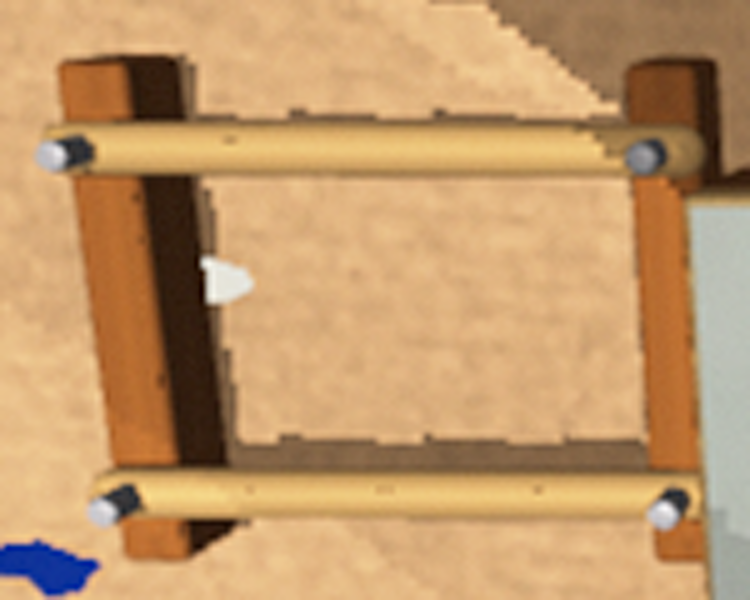

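```bash
python3 -m pendant '[0,-0.015,0,0,0,0,0.05,0,-0.03,0,0,0,0,0.05,0,-0.035,0,0,0,0,0.05,0,-0.035,0,0,0,0,0.05,0,-0.02,0,0,0,0,0.05,0,-0.005,0.015,0,0,0,0.05,0,0,0.035,0,0,0,0.05,0,0,0.04,0,0,0,0.05,0,0,0.04,0,0,0,0.05,0,0,0.02,0,0,0,0.05]'
python3 -m pendant '[0,0,0.01,0,0,0,0.05,0,0,0,0,0,0,0.05]'
python3 - <<'E'
from h import *
plan(.421,-.2675,.047,3.95);print(observe()["force"])
E
```

```text
clock: 36.95
position: [0.4207, -0.2676, 0.1017]
ee_rot: [-2.14, -2.297, 0.002]
force: [0.5, -0.1, -2.0]
width: 0.694
gripper_force: 25.0
clock: 37.2
position: [0.4212, -0.2683, 0.0941]
ee_rot: [-2.141, -2.297, 0.001]
force: [0.7, 0.4, -1.4]
width: 0.694
gripper_force: 25.0
tool shift [ 0.0008 -0.0001  0.0471] turn 0.0012 yaw 4.02 pos [ 0.4212 -0.2683  0.0941] j [ 0.08  0.45  0.51  2.07 -0.33  0.71  0.87]
[ 0.65723073  0.43047528 -1.36696031]
```

```bash
python3 -m pendant '[0.0007,0,0.012,0,0,0,0.05,0,0,0.014,0,0,0,0.05,0,0,0.01,0,0,0,0.05,0,0,0.006,0,0,0,0.05,0,0,0.003,0,0,0,0.05,0,0,0,0,0,0,0.05,0,0,0,0,0,0,0.05]'
python3 -m pendant '[0,0,0.001,0,0,0,0.05,0,0,0.0005,0,0,0,0.05,0,0,0,0,0,0,0.05]'
```

```text
clock: 38.08
position: [0.4212, -0.2679, 0.0501]
ee_rot: [2.142, 2.297, 0.0]
force: [-0.3, -0.3, -0.8]
width: 0.689
gripper_force: 25.0
clock: 38.45
position: [0.421, -0.2678, 0.0483]
ee_rot: [2.142, 2.298, 0.0]
force: [-0.5, 0.5, -1.1]
width: 0.696
gripper_force: 25.0
```

```bash
python3 -m pendant '[0,0,0.0008,0,0,0,0.05,0,0,0.0005,0,0,0,0.05,0,0,0,0,0,0,0.05,0,0,0,0,0,0,0.05]'
```

```text
clock: 38.95
position: [0.4211, -0.2678, 0.047]
ee_rot: [2.142, 2.298, 0.0]
force: [-0.2, 0.1, -0.7]
width: 0.694
gripper_force: 25.0
```

```bash
python3 -m pendant '[0,0,0.0006,0,0,0,0.05,0,0,0,0,0,0,0.05,0,0,0,0,0,0,0.05]'
python3 -m pendant '[0,0,0,0,0,0,0.067,0,0,0,0,0,0,0.071,0,0,0,0,0,0,0.075,0,0,0,0,0,0,0.075]'
python3 -m pendant '[0,0,-0.008,0,0,0,0.075,0,0,-0.02,0,0,0,0.08,0,0,-0.04,0,0,0,0.085,0,0,-0.04,0,0,0,0.085,0,0,-0.04,0,0,0,0.085,0,0,-0.04,0,0,0,0.085,0,0,-0.03,0,0,0,0.085,0,0,0,0,0,0,0.085,0,0,0,0,0,0,0.085]'
python3 - <<'E'
from h import *
im,c=shot("wrist","w8");t,_=shot("top","t2")
o=np.hstack([cv2.resize(im[60:300,160:480],(400,300)),cv2.resize(t[170:350,430:520],(150,300))])
o=np.vstack([o,cv2.resize(t[150:350,120:520],(550,275))]);cv2.imwrite("pics/w8c.png",o)
E
```

```text
clock: 39.33
position: [0.4211, -0.2678, 0.0468]
ee_rot: [2.142, 2.298, 0.001]
force: [-0.7, 0.9, 5.3]
width: 0.693
gripper_force: 25.0
clock: 39.83
position: [0.421, -0.2678, 0.0464]
ee_rot: [-2.142, -2.298, 0.0]
force: [0.1, -0.4, -0.7]
width: 0.814
gripper_force: 0.0
clock: 40.95
position: [0.4207, -0.2675, 0.2641]
ee_rot: [-2.142, -2.297, -0.0]
force: [0.1, -0.2, -0.9]
width: 0.926
gripper_force: 0.0
```

View pics/w8c.png

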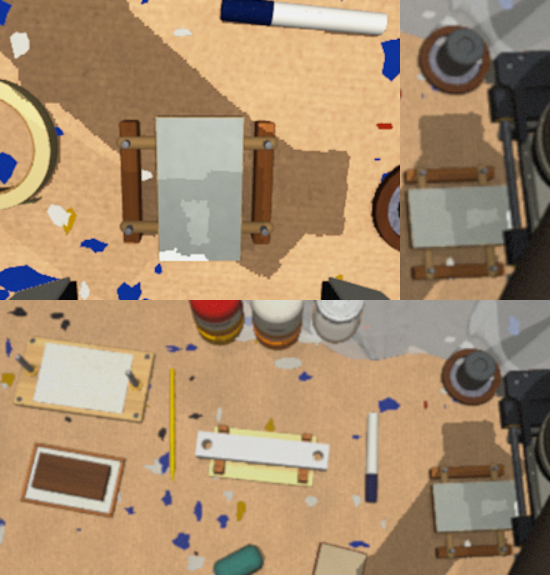

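Run:
```python
import cv2,numpy as np
t=cv2.imread("pics/t2.png")
a=cv2.resize(t[220:300,250:360],None,fx=5,fy=5,interpolation=cv2.INTER_CUBIC)
b=cv2.resize(t[180:235,435:490],None,fx=4,fy=4,interpolation=cv2.INTER_CUBIC)
o=np.zeros((400,780,3),np.uint8);o[:,:550]=a;o[:220,555:775]=b;cv2.imwrite("pics/t2c.png",o)
```

```text
(no output)
```

View pics/t2c.png

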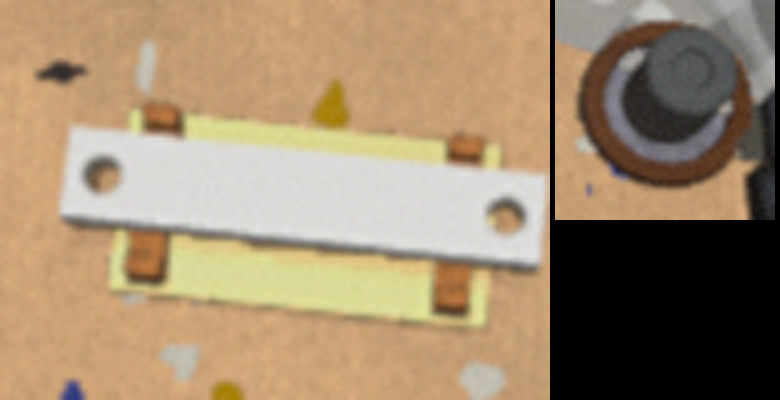

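Run:
```python
from h import *
c=cam("top")
g=lambda uv,z:px2w(c,np.array(uv)/5+[250,220],z)[:,:2]
B=g([[70,128],[548,175],[62,213],[541,260]],.038);d=(B[1]+B[3]-B[0]-B[2])/2;print("bar",B.mean(0),np.linalg.norm(d),np.degrees(np.arctan2(d[1],d[0]))%180)
C=g([[163,103],[467,136],[144,275],[450,305]],.034);print("cheeks",C.mean(0),C,np.linalg.norm(C[0]-C[2]))
d=C[1]+C[3]-C[0]-C[2];print(np.degrees(np.arctan2(d[1],d[0]))%180)
F=g([[132,108],[500,145],[110,291],[487,327]],.008);print("foot",F.mean(0),np.linalg.norm(F[0]-F[2]),np.linalg.norm(F[0]-F[1]))
print("weight",px2w(c,[[469,197.5]],.062),"dish",px2w(c,[[463,205.75]],.012))
```

```text
bar [0.49201821 0.01512724] 0.17975943514542034 85.8444812271671
cheeks [0.48887713 0.01467636] [[ 0.52629706  0.06982442]
 [ 0.516645   -0.04522126]
 [ 0.46036905  0.07414978]
 [ 0.45219743 -0.04004751]] 0.06606973886971855
85.55418640213533
foot [0.48891317 0.01461729] 0.0719151693396755 0.14290292329899434
weight [[ 0.61200898 -0.27743168  0.062     ]] dish [[ 0.61067102 -0.27798931  0.012     ]]
```

```bash
python3 -c "
from cell import *
print(sign_off())"
```

```text
the job is handed in; nothing more can be done
None
```

The press is unstacked in order and handed in at about 41 s: weight in its dish, bar in both forks, caul cork down in its tray and panel white face up across both rails. By camera, the bar and panel sit about 3 mm off centre, the caul up to 3 mm and the weight about 1.5 mm.

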